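Flag two parts for re-ordering on the parts rack

TASK

Stock is low: flag the bronze bush and the gear for re-ordering. With the fingertips gently press the orange pin directly in front of each of these two parts fully down, in either order, then move clear. Leave the other two pins up, do not touch the parts in the rack and do not disturb anything else on the bench.

Things in the scene. Friction and masses are not known exactly. Their poses are not given: they have to be found in the camera images.
- rack: plywood parts rack, 140 x 271 mm, fixed to the bench. Origin under its centre; x points from the pins back to the parts, y to its left, z up. Four bays 64 mm apart along y, one part in each, floor 14 mm above the bench, dividers 24 mm, back wall 34 mm. The grey pin housing along the front, 40 mm deep in x, centred 45 mm in front of the origin, has its top 34 mm above the bench
- bush_bronze: bronze (yellow) flanged bush, 45 mm across, 30 mm high, upright in one of the four bays; origin under its centre
- bush_steel: grey steel flanged bush, 38 mm across, 34 mm high, upright in one of the four bays; origin under its centre
- gear: grey steel spur gear lying flat, 56 mm across, 19 mm high, in one of the four bays; origin under its centre
- vblock: grey steel V-block, 42 x 51 x 34 mm, in one of the four bays; origin under its centre
- bay_1 (a point): centre of the floor of bay 1 (counted from the rack's left, +y, end); which part lies in it varies
- bay_2 (a point): centre of the floor of bay 2 (counted from the rack's left, +y, end); which part lies in it varies
- bay_3 (a point): centre of the floor of bay 3 (counted from the rack's left, +y, end); which part lies in it varies
- bay_4 (a point): centre of the floor of bay 4 (counted from the rack's left, +y, end); which part lies in it varies
- pin_1 (a joint): the orange pin in front of bay 1: 0 = fully up (cap stands 19 mm above the housing), 0.012 m = fully down on its rigid stop (cap still 7 mm above the housing). May start up to 1 mm down. Slides straight down against 3 N of friction, has no spring and stays where it is left
- pin_1_top (a point): centre of the top of pin 1's orange round cap, 22 mm across, 75 mm in front of (-x in the rack's frame) the centre of bay 1; 53 mm above the bench when up, 41 mm when down; moves with the pin. The rubber cap gives 1 mm per 2 N, at most 5 mm
- pin_2 (a joint): the orange pin in front of bay 2: 0 = fully up (cap stands 19 mm above the housing), 0.012 m = fully down on its rigid stop (cap still 7 mm above the housing). May start up to 1 mm down. Slides straight down against 3 N of friction, has no spring and stays where it is left
- pin_2_top (a point): centre of the top of pin 2's orange round cap, 22 mm across, 75 mm in front of (-x in the rack's frame) the centre of bay 2; 53 mm above the bench when up, 41 mm when down; moves with the pin. The rubber cap gives 1 mm per 2 N, at most 5 mm
- pin_3 (a joint): the orange pin in front of bay 3: 0 = fully up (cap stands 19 mm above the housing), 0.012 m = fully down on its rigid stop (cap still 7 mm above the housing). May start up to 1 mm down. Slides straight down against 3 N of friction, has no spring and stays where it is left
- pin_3_top (a point): centre of the top of pin 3's orange round cap, 22 mm across, 75 mm in front of (-x in the rack's frame) the centre of bay 3; 53 mm above the bench when up, 41 mm when down; moves with the pin. The rubber cap gives 1 mm per 2 N, at most 5 mm
- pin_4 (a joint): the orange pin in front of bay 4: 0 = fully up (cap stands 19 mm above the housing), 0.012 m = fully down on its rigid stop (cap still 7 mm above the housing). May start up to 1 mm down. Slides straight down against 3 N of friction, has no spring and stays where it is left
- pin_4_top (a point): centre of the top of pin 4's orange round cap, 22 mm across, 75 mm in front of (-x in the rack's frame) the centre of bay 4; 53 mm above the bench when up, 41 mm when down; moves with the pin. The rubber cap gives 1 mm per 2 N, at most 5 mm
- try_square: loose try square with dark wooden stock and steel blade, 169 x 100 x 19 mm, a bystander left of the rack; origin under its middle
- hammer: ball pein hammer, 98 x 288 x 32 mm, a bystander on the left of the bench; origin under its middle
- chest_corner (a point): right front top corner of the tall wooden tool chest that stands left of the rack: a solid block 425 mm high from the bench, whose front runs 450 mm to the left (+y) from here and whose side runs 450 mm back (+x). It does not move; keep the arm clear of it when swinging over from the left
Things that resemble listed ones, but are neither listed nor needed, are in the scene too. What is shaped like the bush_steel but pink is not meant.

How it is judged:
At the end, for the whole second after the job is handed in: The pin in front of the bronze bush and the pin in front of the gear are both down at least 9 mm of their 12 mm; the other two are down less than 4 mm; every part lies at rest within 10 mm of where it was, in its bay, and the try square has not moved more than 10 mm (((horizontal distance between bush_bronze and bay_1 below 0.025 m and value of joint pin_1 above 0.009 m) or (horizontal distance between bush_bronze and bay_2 below 0.025 m and value of joint pin_2 above 0.009 m) or (horizontal distance between bush_bronze and bay_3 below 0.025 m and value of joint pin_3 above 0.009 m) or (horizontal distance between bush_bronze and bay_4 below 0.025 m and value of joint pin_4 above 0.009 m)) and ((horizontal distance between gear and bay_1 below 0.025 m and value of joint pin_1 above 0.009 m) or (horizontal distance between gear and bay_2 below 0.025 m and value of joint pin_2 above 0.009 m) or (horizontal distance between gear and bay_3 below 0.025 m and value of joint pin_3 above 0.009 m) or (horizontal distance between gear and bay_4 below 0.025 m and value of joint pin_4 above 0.009 m)) and (horizontal distance between any of bush_bronze, gear and bay_1 below 0.025 m or value of joint pin_1 below 0.004 m) and (horizontal distance between any of bush_bronze, gear and bay_2 below 0.025 m or value of joint pin_2 below 0.004 m) and (horizontal distance between any of bush_bronze, gear and bay_3 below 0.025 m or value of joint pin_3 below 0.004 m) and (horizontal distance between any of bush_bronze, gear and bay_4 below 0.025 m or value of joint pin_4 below 0.004 m) and distance of each of bush_bronze, bush_steel, gear, vblock, try_square from where it was at the start of the episode below 0.01 m and linear speed of each of bush_bronze, bush_steel, gear, vblock below 0.02 m/s); the robot touches nothing.
It fails at once if a pin in front of a part other than the bronze bush or the gear is pressed (down more than 4 mm) ((not (horizontal distance between any of bush_bronze, gear and bay_1 below 0.025 m) and value of joint pin_1 above 0.004 m) or (not (horizontal distance between any of bush_bronze, gear and bay_2 below 0.025 m) and value of joint pin_2 above 0.004 m) or (not (horizontal distance between any of bush_bronze, gear and bay_3 below 0.025 m) and value of joint pin_3 above 0.004 m) or (not (horizontal distance between any of bush_bronze, gear and bay_4 below 0.025 m) and value of joint pin_4 above 0.004 m)).
It fails at once if a part in the rack is touched (contact force between any of the fingers, the arm and bush_bronze above 1 N or contact force between any of the fingers, the arm and bush_steel above 1 N or contact force between any of the fingers, the arm and gear above 1 N or contact force between any of the fingers, the arm and vblock above 1 N).
It fails at once if a part in the rack or the try square is moved more than 10 mm (distance of any of bush_bronze, bush_steel, gear, vblock, try_square from where it was at the start of the episode above 0.01 m).
It fails at once if the rack or a pin is pushed hard (over 35 N) (contact force between any of the fingers, the arm and rack above 35 N).
It also fails if it takes over 45 s, if anything falls off the work surface, if the arm or the gripper's body presses on something with over 40 N, if the wrist force passes 120 N, or if a joint passes its speed limit or range.

ROBOT

A 7-joint arm with a two-finger parallel gripper is mounted at the origin on a cart in front of the work surface, level with it; the furniture and walls round the work are solid. World frame = base frame: x ahead of the robot, y to its left, z up, the work surface at z = 0. Lengths are in m, angles in rad, forces in N, time in s.
With the tool pointing down it reaches from about 0.425 to 0.875 m from the base axis. Payload 4.7 kg.
Tool frame: the origin (TCP) lies on the centre line of the jaws, within the pads' length; the fingertips stand 22 mm ahead of it and the grasp point (between the pads) lies 3 mm ahead of it; z points along the fingers, y is the direction in which the jaws open and shut (so a half turn about z gives the same grasp; the last joint's range is limited). The gripper opens to 87 mm and grips with 3 to 60 N. Pads are 19 mm wide; open, the fingers measure 117 mm over their backs; the gripper's body (75 mm by 190 mm) begins 51 mm behind the grasp point.
Start: joints at [-1.283, 0.321, -0.07, 1.45, 0.023, 1.371, -0.057], TCP at [0.176, 0.626, 0.245] pointing down, gripper open.
Joint ranges: [-2.86, 2.86], [-0.3, 2.09], [-1.38, 1.24], [0.06, 2.45], [-1.56, 4.7], [0.09, 2.05], [-2.69, 2.69]. Speed limits (rad/s): [2.57, 2.57, 3.14, 3.14, 3.14, 3.14, 3.14].

INTERFACE

Orientations are given as a rotation vector (axis times angle).
In Python, from bench import ctrl, imaging, close_job, finder gives the robot as it stands. The module is installed in compiled form; this text tells all that it offers.
- The arm moves only by the shell command python3 -m jog 'ROWS' [FORCE]. ROWS is JSON, a list that holds one entry, the list of rows, each a list of 7 numbers: the shift along the tool's x, y, z in cm, then the turn, a rotation vector about the tool's x, y, z in degrees, then the finger opening in cm, from 0 to 8.7. In form: [[[dx, dy, dz, ax, ay, az, claw], ...]]. A call has 1 to 12 rows; each row shifts and turns the commanded pose from where the row before left it, along the tool's axes as they then stand; what a row does not reach is not made up. A row lasts 1/10 s, in which the tool goes at most 50 mm and 8.59 degrees, less where a joint would pass 70% of its speed; a pose out of reach is approached as far as the arm can. A call is refused whole if a number of a shift passes 5 or a number of a turn 8.59, either way. A call with a gripper value outside its range is refused whole. The fingers move at their own pace and stop on an object; FORCE is the grip in N (left out, the last holds). Time passes only in rows, so rows that do not move let the fingers close. It gives the time, the measured TCP pose, the force and the opening at its end, in the units of the state.
- ctrl.get_state(): the state, without advancing time (a new reading comes with each control period).
- imaging.get_image(name): name is "side" or "top" or "wrist"; returns a dict with "frame" (420x560x3 uint8, red, green, blue), "intrinsics" (3x3 intrinsics, pixels), "k1" (the pictures are not rectified: a ray, as slopes to the right and down, at radius r is drawn at 1 + k1 r^2 times it, then the intrinsics apply), "pose" (4x4, takes a point from camera to world coordinates). Camera axes: x right, y down, z forward; pixel columns grow to the right and rows downward; lengths in m; the calibration is good to about 2 mm. A picture is of the moment at which its call begins. There is no depth.
- close_job(): hands the job in, once; it reports no verdict.
Trained networks look in the newest picture that a camera, given by its name, has taken for a name from the list of things; names that differ only in an ending like _2 or _b are one class to them, and where a whole thing is asked for, a point or a joint stands for the part that bears it (a point fixed in the world has none). Each returns a list of dicts, best first, with "conf" (0 to 1); they miss things now and then, are a little off and sometimes report something else, mostly with a low value. They report only what shows in the picture. A call takes as long as a camera call. They do not tell look-alikes from the thing itself.
- finder.trace(label, camera): "region" (420x560 bool, what is visible of it) and "point" ([row, column] as shares, 0 to 1, of the picture: columns of its width, rows of its height, amid what is visible of it).
- finder.spot_point(label, camera): "point" ([row, column] as shares, 0 to 1, of the picture: columns of its width, rows of its height: a listed point, or the origin of a listed thing).
The state is a dict: "time": time; "joint_positions": joint angles; "qd": joint speeds; "joint_torque": joint torques, N m; "position": TCP position; "tool_rot": TCP orientation; "ft_force": force on the tool from outside, world axes, zero at the start; "torque": the same for the moment, N m; "grip_width": opening from 0.0 (shut) to 1.0 (fully open).
Only numpy, scipy, OpenCV 4.12 (cv2) and the standard library are available. Lean on these libraries where they do the work, as an engineer would, in place of code of your own. Each camera call takes 0.05 s, during which the arm holds its last target. There are 200 camera calls.

## Working session

There is one attempt and no reset: what is moved stays moved. The work goes in short steps, Python scripts to look and compute and a shell command to move; the robot and the scene stay as the last step left them, time stands still between calls to the robot, and variables do not carry over. Pictures are saved under pics/ and viewed, about 8 in all and at most 12, crops included, and the job is handed in when it is done.

```bash
mkdir -p pics
cat > h.py <<'E'
import numpy as np, cv2
from bench import ctrl, imaging, close_job, finder
from scipy.spatial.transform import Rotation as R
def ray(im,pt):
    K=np.array(im["intrinsics"]);k=im["k1"]
    d=np.array([(pt[1]*560-K[0,2])/K[0,0],(pt[0]*420-K[1,2])/K[1,1]])
    u=d.copy()
    for _ in range(30): u=d/(1+k*(u@u))
    T=np.array(im["pose"]); return T[:3,3],T[:3,:3]@np.r_[u,1]
def onz(im,pt,z):
    o,d=ray(im,pt); return o+d*(z-o[2])/d[2]
def save(im,n): cv2.imwrite(f"pics/{n}.png",cv2.cvtColor(im["frame"],cv2.COLOR_RGB2BGR))
E
python3 - <<'E'
from h import *
s=ctrl.get_state(); print(s["time"],s["position"],s["tool_rot"],s["ft_force"],s["grip_width"])
fr=[]
for c in ["top","side"]:
    im=imaging.get_image(c); fr.append(im["frame"])
    print(c,np.round(im["pose"],3).tolist())
    for l,z in [("pin_1_top",.053),("pin_2_top",.053),("pin_3_top",.053),("pin_4_top",.053),("rack",0),("gear",.014),("bush_bronze",.014),("bush_steel",.014),("vblock",.014),("chest_corner",.425)]:
        for r in finder.spot_point(l,c)[:5]:
            p=r["point"]; print(l,round(r["conf"],2),np.round([p[1]*560,p[0]*420]),np.round(onz(im,p,z),3))
    save(im,c+"0")
E
```

```text
0.0 [0.17567898 0.62527623 0.2434674 ] [-4.28729652e-01 -3.11205500e+00  2.96962739e-03] [-1.0866117  -0.02092571 -0.14134966] 0.9957613577299489
top [[-0.021, -0.997, 0.08, 0.433], [-1.0, 0.021, 0.006, 0.013], [-0.008, -0.08, -0.997, 1.467], [0.0, 0.0, 0.0, 1.0]]
pin_1_top 0.43 [327. 232.] [ 0.464 -0.124  0.053]
pin_2_top 0.51 [344. 233.] [ 0.459 -0.183  0.053]
pin_3_top 0.57 [359. 232.] [ 0.461 -0.239  0.053]
pin_3_top 0.56 [356. 211.] [ 0.538 -0.229  0.053]
pin_4_top 0.56 [323. 212.] [ 0.538 -0.111  0.053]
pin_4_top 0.46 [375. 224.] [ 0.49  -0.298  0.053]
rack 0.62 [348. 220.] [ 0.51  -0.207  0.   ]
rack 0.27 [338. 208.] [ 0.553 -0.173  0.   ]
gear 0.6 [320. 212.] [ 0.538 -0.104  0.014]
bush_bronze 0.53 [376. 207.] [ 0.553 -0.313  0.014]
bush_steel 0.72 [300. 194.] [ 0.609 -0.034  0.014]
bush_steel 0.61 [356. 180.] [ 0.655 -0.24   0.014]
bush_steel 0.59 [382. 181.] [ 0.651 -0.337  0.014]
bush_steel 0.56 [354. 207.] [ 0.554 -0.232  0.014]
vblock 0.48 [340. 210.] [ 0.544 -0.177  0.014]
vblock 0.17 [355. 208.] [ 0.55  -0.235  0.014]
chest_corner 0.88 [301. 194.] [ 0.558 -0.022  0.425
[... 309 characters left out ...]
.464 -0.177  0.053]
pin_3_top 0.57 [284. 339.] [ 0.475 -0.237  0.053]
pin_4_top 0.42 [291. 360.] [ 0.475 -0.297  0.053]
rack 0.79 [293. 343.] [ 0.509 -0.215  0.   ]
rack 0.32 [299. 324.] [ 0.542 -0.162  0.   ]
rack 0.32 [238. 262.] [0.43  0.121 0.   ]
rack 0.23 [321. 362.] [ 0.557 -0.287  0.   ]
gear 0.47 [292. 304.] [ 0.539 -0.101  0.014]
bush_bronze 0.88 [318. 364.] [ 0.545 -0.298  0.014]
bush_steel 0.52 [354. 342.] [ 0.655 -0.262  0.014]
bush_steel 0.51 [310. 340.] [ 0.547 -0.229  0.014]
vblock 0.9 [300. 323.] [ 0.54  -0.17   0.014]
chest_corner 0.58 [293. 158.] [ 0.552 -0.014  0.425]
chest_corner 0.54 [309. 343.] [ 0.414 -0.523  0.425]
chest_corner 0.53 [291. 308.] [ 0.409 -0.459  0.425]
```

Run:
```python
import cv2
a=cv2.imread("pics/top0.png")[150:270,260:420]; b=cv2.imread("pics/side0.png")
cv2.imwrite("pics/c1.png",cv2.resize(a,None,fx=5,fy=5,interpolation=cv2.INTER_CUBIC))
cv2.imwrite("pics/c2.png",cv2.resize(b,(800,600)))
```

```text
(no output)
```

View pics/c1.png

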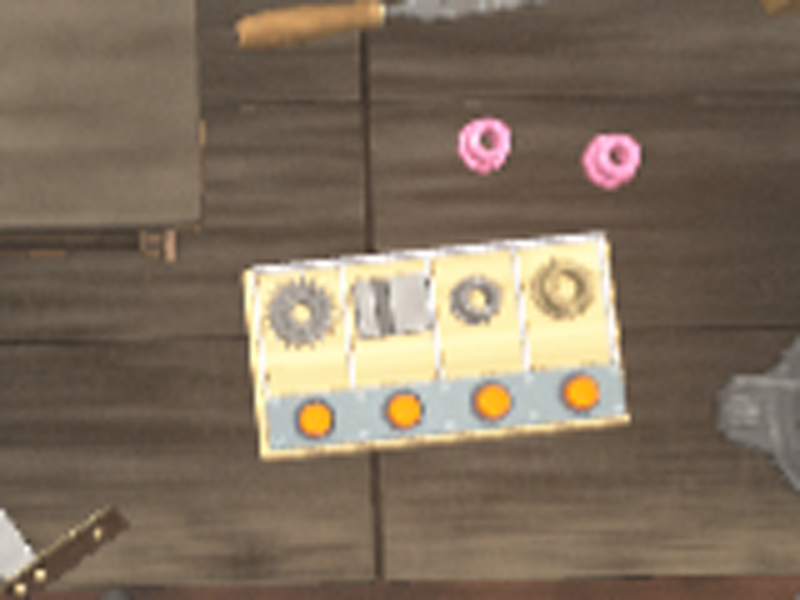

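View pics/c2.png

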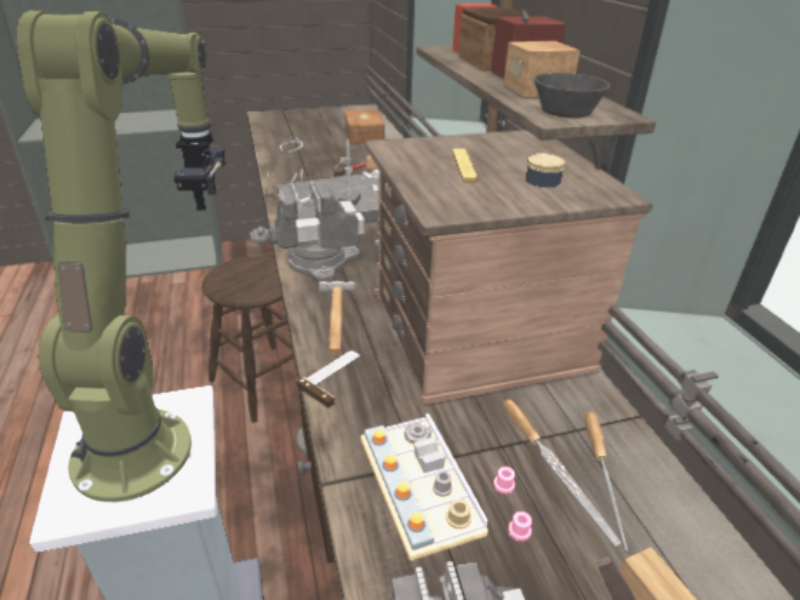

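The top crop shows, left (+y) to right, gear, V-block, steel bush and bronze bush. So pins 1 and 4 are the targets, at full-frame px (323,234) and (376,228). The chest is upper left. The side picture shows a vise and a hammer between the arm and the rack. Next I measure the pins by colour and look at the swing path.

Run:
```python
from h import *
for c in ["top","side"]:
    im=imaging.get_image(c); hsv=cv2.cvtColor(im["frame"],cv2.COLOR_RGB2HSV)
    m=cv2.inRange(hsv,(9,200,180),(22,255,255)); n,_,st,ce=cv2.connectedComponentsWithStats(m)
    for i in range(1,n):
        if st[i,4]>15:
            p=[(ce[i][1]+.5)/420,(ce[i][0]+.5)/560]; q=onz(im,p,.052)
            print(c,st[i,4],np.round(ce[i],1),np.round(q,4))
    if c=="top": cv2.imwrite("pics/t1.png",cv2.resize(cv2.cvtColor(im["frame"],cv2.COLOR_RGB2BGR),(800,600)))
    else:
        for px in [(224,185),(245,125),(270,140)]: print(px,[np.round(onz(im,(px[1]/420,px[0]/560),z),2) for z in (0,.1,.2)])
```

```text
top 23 [375.8 228.1] [ 0.4729 -0.3009  0.052 ]
top 24 [358.1 229.8] [ 0.4681 -0.2375  0.052 ]
top 23 [322.7 233.2] [ 0.4588 -0.1105  0.052 ]
top 23 [340.4 231.8] [ 0.4625 -0.1739  0.052 ]
(224, 185) [array([0.46, 0.61, 0.  ]), array([0.44, 0.44, 0.1 ]), array([0.42, 0.27, 0.2 ])]
(245, 125) [array([0.68, 1.22, 0.  ]), array([0.63, 0.98, 0.1 ]), array([0.58, 0.74, 0.2 ])]
(270, 140) [array([ 0.76,  1.  , -0.  ]), array([0.71, 0.78, 0.1 ]), array([0.65, 0.57, 0.2 ])]
```

View pics/t1.png

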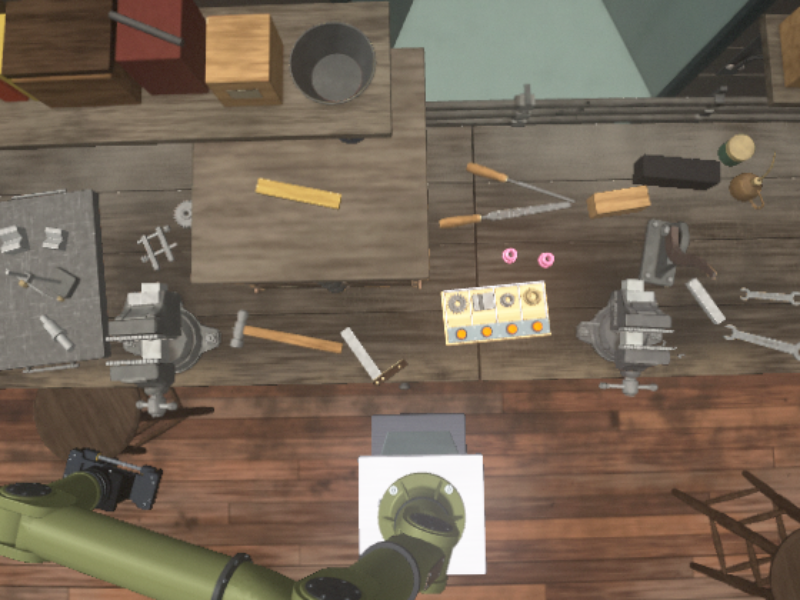

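The top view shows the vise left (px 150,320), the hammer (290,338), the try square (375,365) and the chest front at row 280. The swing will hug the base at about 0.46 m radius, in front of the chest and above the small items. I start by closing the fingers and retracting.

```bash
python3 -m jog '[[[-1.1,-3.8,-0.8,0,0,0,0],[-1.1,-3.8,-0.8,0,0,0,0],[-1.1,-3.8,-0.8,0,0,0,0],[-1.1,-3.8,-0.8,0,0,0,0],[-1.1,-3.8,-0.8,0,0,0,0],[-3.5,-1.3,0,0,0,0,0],[-3.5,-1.3,0,0,0,0,0],[-3.5,-1.3,0,0,0,0,0],[-3.5,-1.3,0,0,0,0,0],[-3.5,-1.3,0,0,0,0,0],[0,0,0,0,0,0,0]]]' 10
```

```text
time: 2.3
position: [0.3326, 0.3142, 0.2849]
tool_rot: [0.442, 3.108, -0.0]
ft_force: [-0.3, -0.5, 0.2]
grip_width: 0.079
```

```bash
python3 -m jog '[[[-3.05,-2.95,0,0,0,0,0],[-3.05,-2.95,0,0,0,0,0],[-3.05,-2.95,0,0,0,0,0],[-3.05,-2.95,0,0,0,0,0],[-3.05,-2.95,0,0,0,0,0],[-1.35,-3.8,0,0,0,0,0],[-1.35,-3.8,0,0,0,0,0],[-1.35,-3.8,0,0,0,0,0],[-1.35,-3.8,0,0,0,0,0],[-1.35,-3.8,0,0,0,0,0],[-1.35,-3.8,0,0,0,0,0],[0,0,0,0,0,0,0]]]'
```

```text
time: 3.5
position: [0.4512, -0.1123, 0.2852]
tool_rot: [0.443, 3.109, -0.001]
ft_force: [-0.1, -0.5, -0.9]
grip_width: 0.008
```

```bash
python3 -m jog '[[[0,0,3,0,0,-6.8,0],[0,0,3,0,0,-6.8,0],[0,0,3,0,0,-6.8,0],[0,0,3,0,0,0,0],[0,0,0,0,0,0,0],[0,0,0,0,0,0,0]]]'
python3 - <<'E'
from h import *
s=ctrl.get_state(); M=R.from_rotvec(s["tool_rot"]).as_matrix(); P=np.array(s["position"]); print(np.round(M,3).tolist(),P)
for c in ["wrist","top"]:
    im=imaging.get_image(c); hsv=cv2.cvtColor(im["frame"],cv2.COLOR_RGB2HSV)
    m=cv2.inRange(hsv,(9,170,150),(22,255,255)); n,_,st,ce=cv2.connectedComponentsWithStats(m)
    for i in range(1,n):
        if st[i,4]>12:
            p=[(ce[i][1]+.5)/420,(ce[i][0]+.5)/560]; q=onz(im,p,.0525)
            print(c,st[i,4],np.round(ce[i],1),np.round(q,4),"tool cm",np.round(M.T@(q-P)*100,2))
    if c=="wrist": save(im,"w1")
    else: print("raw top pin4/1 used before")
E
```

```text
time: 4.1
position: [0.4517, -0.1059, 0.1651]
tool_rot: [0.13, -3.139, 0.0]
ft_force: [-0.1, 0.1, 0.4]
grip_width: 0.008
[[-0.997, -0.083, -0.0], [-0.083, 0.997, -0.0], [0.0, -0.0, -1.0]] [ 0.45169823 -0.1058824   0.16508209]
wrist 241 [ 54.2 213.7] [ 0.4677 -0.2878  0.0525] tool cm [ -0.09 -18.26  11.26]
wrist 187 [126.7 212.6] [ 0.4616 -0.227   0.0525] tool cm [ 1.000e-02 -1.216e+01  1.126e+01]
wrist 118 [202.1 210.5] [ 0.4548 -0.1671  0.0525] tool cm [ 0.19 -6.12 11.26]
wrist 87 [275.7 209.1] [ 0.449  -0.11    0.0525] tool cm [ 0.3  -0.39 11.26]
top 29 [375.7 228.1] [ 0.4728 -0.3004  0.0525] tool cm [ -0.5  -19.56  11.26]
raw top pin4/1 used before
```

View pics/w1.png

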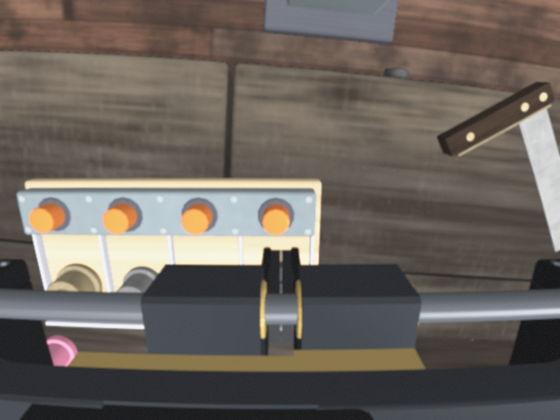

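The wrist view shows the four pins along row ~215 (pin 1 at px 276, pin 4 at px 47) and the closed fingertips at about (281,265). The spacing I got is 60 mm instead of 64 mm, so the mask is wrong and needs checking.

Run:
```python
from h import *
im=imaging.get_image("wrist"); print(np.round(im["pose"],3).tolist(),np.round(im["intrinsics"],1).tolist(),im["k1"])
s=ctrl.get_state(); M=R.from_rotvec(s["tool_rot"]).as_matrix(); P=np.array(s["position"])
hsv=cv2.cvtColor(im["frame"],cv2.COLOR_RGB2HSV)
for nm,m in [("all",cv2.inRange(hsv,(3,120,100),(25,255,255)))]:
    m[260:]=0;m[:190]=0
    n,_,st,ce=cv2.connectedComponentsWithStats(m)
    for i in range(1,n):
        if st[i,4]>60: print(nm,st[i],np.round(ce[i],1),np.round(onz(im,[(ce[i][1]+.5)/420,(ce[i][0]+.5)/560],.05),4))
for l in ["pin_1_top"]:
    for r in finder.spot_point(l,"wrist")[:6]:
        p=r["point"];q=onz(im,p,.0525);print(l,round(r["conf"],2),p[1]*560,p[0]*420,np.round(q,4),np.round(M.T@(q-P)*100,2))
f=im["frame"][190:245,10:310]; f=cv2.cvtColor(f,cv2.COLOR_RGB2BGR)
f=np.vstack([f[:,:150],f[:,150:]]); cv2.imwrite("pics/w2.png",cv2.resize(f,None,fx=5,fy=5,interpolation=cv2.INTER_NEAREST))
```

```text
[[-0.083, 0.953, 0.292, 0.373], [0.997, 0.079, 0.024, -0.113], [-0.0, 0.293, -0.956, 0.306], [0.0, 0.0, 0.0, 1.0]] [[341.4, 0.0, 280.6], [0.0, 341.4, 209.9], [0.0, 0.0, 1.0]] -0.07447539356285453
all [ 31 201  35  29 729] [ 47.9 215. ] [ 0.4721 -0.2963  0.05  ]
all [105 201  33  30 716] [120.6 215.6] [ 0.4673 -0.2342  0.05  ]
all [183 202  30  29 663] [197.4 216. ] [ 0.4624 -0.1718  0.05  ]
all [263 202  27  30 639] [276.1 216.4] [ 0.4575 -0.1095  0.05  ]
pin_1_top 0.65 275.688 218.4 [ 0.458  -0.1102  0.0525] [-0.44 -0.42 11.38]
```

View pics/w2.png

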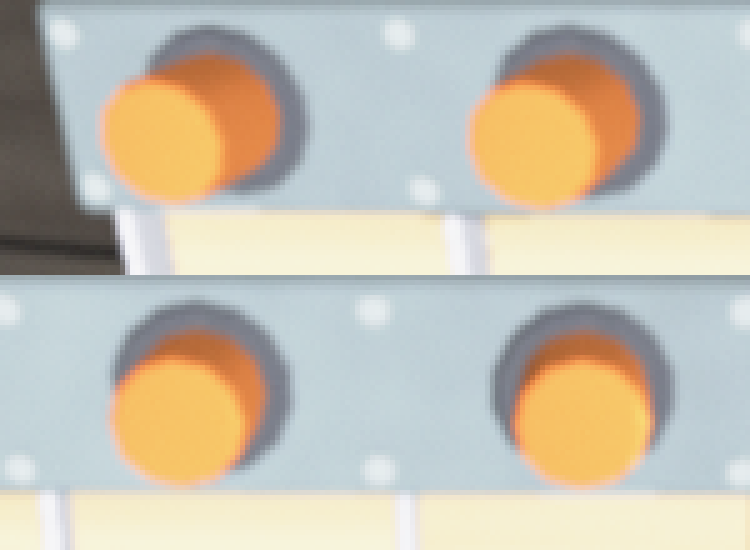

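The bright caps are centred at full-frame px (276,220) for pin 1 and (42,218) for pin 4. Wrist and top cameras agree on pin 1 at (0.459,-0.110), and pin 4 is at (0.473,-0.301). I now go above pin 1.

```bash
python3 -m jog '[[[-0.7,-0.45,0,0,0,0,0],[0,0,2.5,0,0,0,0],[0,0,2.5,0,0,0,0],[0,0,2,0,0,0,0],[0,0,1.2,0,0,0,0],[0,0,0,0,0,0,0],[0,0,0,0,0,0,0]]]'
```

```text
time: 5.0
position: [0.4596, -0.1108, 0.0832]
tool_rot: [-0.129, 3.138, -0.001]
ft_force: [-0.3, -0.3, -0.1]
grip_width: 0.002
```

Run:
```python
from h import *
f=cv2.cvtColor(imaging.get_image("wrist")["frame"],cv2.COLOR_RGB2BGR)[190:310,200:360]
cv2.imwrite("pics/w3.png",cv2.resize(f,None,fx=4,fy=4))
print(ctrl.get_state()["position"])
```

```text
[ 0.45988563 -0.11071208  0.08352528]
```

View pics/w3.png

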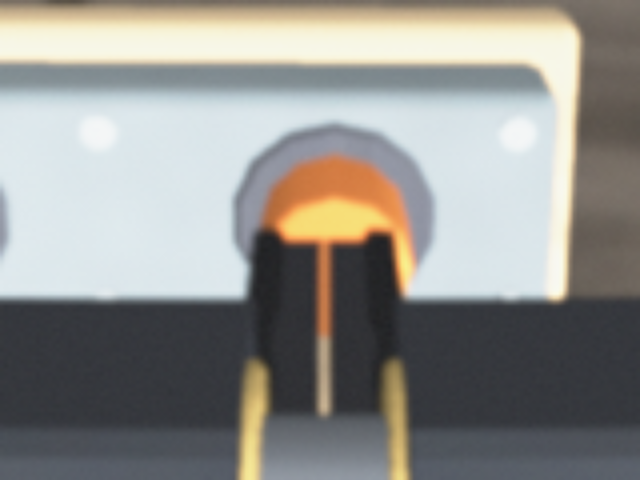

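The fingers are centred over pin 1's cap (crop px ~330,230). I press in small steps and watch the force.

```bash
python3 -m jog '[[[0,0,0.3,0,0,0,0],[0,0,0.3,0,0,0,0],[0,0,0.2,0,0,0,0],[0,0,0.2,0,0,0,0],[0,0,0.2,0,0,0,0],[0,0,0.2,0,0,0,0],[0,0,0.2,0,0,0,0],[0,0,0.2,0,0,0,0],[0,0,0.2,0,0,0,0],[0,0,0,0,0,0,0]]]'; python3 -m jog '[[[0,0,0.1,0,0,0,0],[0,0,0.1,0,0,0,0],[0,0,0,0,0,0,0]]]'
```

```text
time: 6.05
position: [0.4591, -0.1103, 0.0624]
tool_rot: [-0.129, 3.139, -0.0]
ft_force: [0.4, 1.2, 3.2]
grip_width: 0.006
time: 6.35
position: [0.4591, -0.1103, 0.0607]
tool_rot: [-0.129, 3.139, 0.0]
ft_force: [-0.3, 1.2, 4.9]
grip_width: -0.0
```

```bash
python3 -m jog '[[[0,0,0.1,0,0,0,0],[0,0,0.1,0,0,0,0],[0,0,0,0,0,0,0]]]'
```

```text
time: 6.65
position: [0.4591, -0.1103, 0.059]
tool_rot: [-0.129, 3.139, 0.001]
ft_force: [-0.8, 2.3, 8.8]
grip_width: 0.006
```

Force rises at 2 N/mm, so pin 1 is on its stop. I lift and move over to pin 4.

```bash
python3 -m jog '[[[0,0,-1.8,0,0,0,0],[0,0,-3,0,0,0,0],[0,-3.8,0,0,0,0,0],[0.1,-3.8,0,0,0,0,0],[0.1,-3.8,0,0,0,0,0],[0,-3.8,0,0,0,0,0],[0,-3.9,0,0,0,0,0],[0,0,2,0,0,0,0],[0,0,0,0,0,0,0],[0,0,0,0,0,0,0]]]'
python3 - <<'E'
from h import *
f=cv2.cvtColor(imaging.get_image("wrist")["frame"],cv2.COLOR_RGB2BGR)[160:310,180:580]
cv2.imwrite("pics/w4.png",cv2.resize(f,None,fx=2,fy=2))
print(ctrl.get_state()["position"])
E
```

```text
time: 7.65
position: [0.4718, -0.3003, 0.0859]
tool_rot: [0.129, -3.137, -0.002]
ft_force: [0.4, -0.3, 1.0]
grip_width: 0.004
[ 0.47250035 -0.30008999  0.08646432]
```

View pics/w4.png

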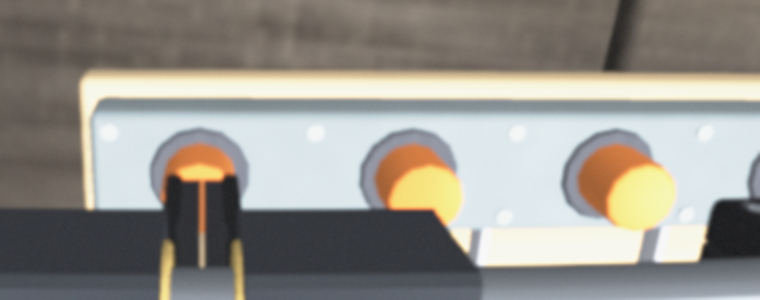

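The fingers are centred over pin 4 (crop px ~202,170), and pins 2 and 3 stand up. I press the same way.

```bash
python3 -m jog '[[[0,0,0.3,0,0,0,0],[0,0,0.3,0,0,0,0],[0,0,0.3,0,0,0,0],[0,0,0.2,0,0,0,0],[0,0,0.2,0,0,0,0],[0,0,0.2,0,0,0,0],[0,0,0.2,0,0,0,0],[0,0,0.2,0,0,0,0],[0,0,0.2,0,0,0,0],[0,0,0.2,0,0,0,0],[0,0,0,0,0,0,0]]]'; python3 -m jog '[[[0,0,0.1,0,0,0,0],[0,0,0.1,0,0,0,0],[0,0,0,0,0,0,0]]]'
```

```text
time: 8.8
position: [0.4727, -0.3007, 0.0633]
tool_rot: [-0.129, 3.139, 0.0]
ft_force: [-0.4, 2.8, 2.5]
grip_width: 0.006
time: 9.1
position: [0.4727, -0.3009, 0.0616]
tool_rot: [-0.129, 3.139, 0.0]
ft_force: [-0.3, 1.2, 3.5]
grip_width: 0.008
```

```bash
python3 -m jog '[[[0,0,0.1,0,0,0,0],[0,0,0.1,0,0,0,0],[0,0,0,0,0,0,0]]]';python3 -m jog '[[[0,0,0.1,0,0,0,0],[0,0,0,0,0,0,0]]]'
```

```text
time: 9.4
position: [0.4727, -0.3009, 0.0599]
tool_rot: [-0.129, 3.139, 0.001]
ft_force: [-1.3, 3.6, 7.5]
grip_width: 0.006
time: 9.6
position: [0.4727, -0.3009, 0.0591]
tool_rot: [-0.129, 3.139, 0.001]
ft_force: [-2.0, 3.5, 7.6]
grip_width: 0.005
```

Pin 4 is on its stop as well. I rise clear and check.

```bash
python3 -m jog '[[[0,0,-2,0,0,0,0],[0,0,-4,0,0,0,0],[0,2,-4,0,0,0,0],[0,4,-4,0,0,0,0],[0,4,0,0,0,0,0],[0,0,0,0,0,0,0],[0,0,0,0,0,0,0]]]'
python3 - <<'E'
from h import *
im=imaging.get_image("wrist")
f=cv2.cvtColor(im["frame"],cv2.COLOR_RGB2BGR)
cv2.imwrite("pics/w5.png",cv2.resize(f[170:290,80:480],None,fx=2,fy=2))
s=imaging.get_image("side"); save(s,"s5")
g=cv2.cvtColor(s["frame"],cv2.COLOR_RGB2BGR)[270:400,230:370]; cv2.imwrite("pics/s5c.png",cv2.resize(g,None,fx=4,fy=4))
E
```

```text
time: 10.3
position: [0.465, -0.2051, 0.1937]
tool_rot: [-0.133, 3.138, 0.001]
ft_force: [0.0, 0.1, 0.4]
grip_width: 0.003
```

View pics/w5.png

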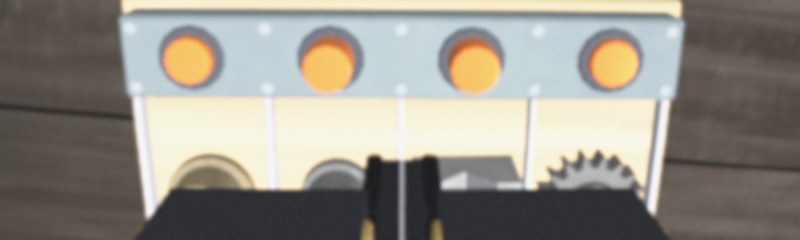

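View pics/s5c.png

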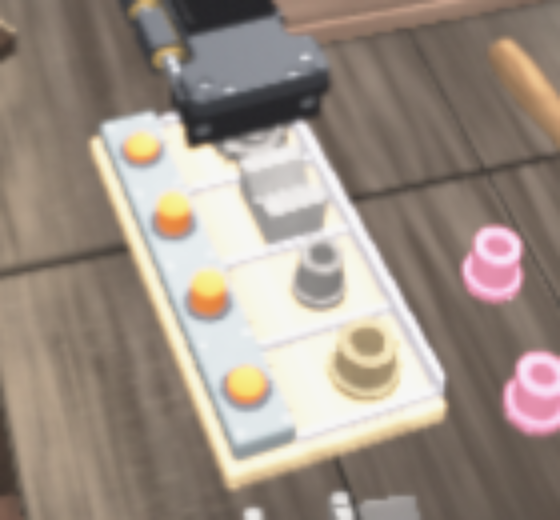

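Both pictures show the outer pins (wrist crop px 188,60 and 613,62) down in front of the bronze bush and the gear. The two middle pins (327,65 and 475,67) are up, the parts are in place and the arm is clear.

```bash
python3 -c "
from bench import close_job
print(close_job())"
```

```text
the job is handed in; nothing more can be done
None
```

I pressed the pin in front of the gear (pin 1) and the pin in front of the bronze bush (pin 4) down with closed fingertips, then rose clear and handed the job in at about 10 s of robot time.

- **Stops reached:** with the fingertips about 37 mm above the bench, the last vertical force was 8.8 N on pin 1 and 7.6 N on pin 4, in line with both being on their stops. On pin 4 the final 1 mm added only 0.1 N, less than the 2 N I expected, but the force had already passed the 3 N friction.
- **Last pictures:** the wrist and side views show pins 1 and 4 down, pins 2 and 3 up, and the parts in their bays. The force at the tool is near zero and the arm is clear.
- **Not checked:** I did not look at the try square again, but the arm passed well above it.
- **Disagreement on the way:** my first colour mask on the wrist picture gave a pin spacing of about 60 mm instead of 64 mm because it caught the sides of the caps. I dropped it. For pin 1 I used the finder and the top camera, which agreed. For pin 4 I used the top camera and confirmed by a picture from above.

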